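Hold the round hand stamp on the gift box label

TASK

At the ceramics stall, take the round-footed hand stamp from its grey rest, turn it so that the tab on its collar points the same way as the tick beside the round label, and set it down upright, wholly inside the round label on the gift box. Press lightly, so that the sprung foot goes in about half its travel and not to its stop, and finish holding the stamp there, still gripped and pressed. Do not let the stamp touch either box anywhere else or twist on the card, and leave the oblong-footed stamp and the stall's other goods alone.

Things in the scene. Friction and masses are not known exactly. Their poses are not given: they have to be found in the camera images.
- stamp_handle (a point): Hand stamp to use: 94 mm tall, 125 g, standing upright on its round foot on the grey rest. Its handle is a plain wooden cylinder 25 mm in diameter, from 36 to 94 mm above the foot's underside. This point is on the axis, 65 mm above the underside with the foot fully out. z is up along the handle, x points from the axis towards the tab.
- stamp_tab (a point): Tip of the brass tab, the one part that sticks out sideways from the brass collar (30 mm in diameter, 22 to 36 mm above the foot's underside). Tab 9 mm wide, 6 mm thick, its tip 33 mm from the axis and 29 mm above the underside; seen from above it reaches 13 mm past the foot.
- stamp_face (a point): Centre of the underside of the stamp's foot: a disc 40 mm in diameter and 10 mm thick, black rubber under brass, on a spring plunger below the collar.
- stamp_foot (a joint): How far the sprung foot is pushed into the stamp, m: 0 fully out, 0.008 at its stop. It starts to move at about 2 N and takes 0.8 N more for each mm (about 5 N half-way, 8.4 N at the stop); the stamp's own weight does not move it.
- round_box_label (a point): Centre of the round brown label, 52 mm in diameter, in the middle of the top of a white gift box with a blue seam, 130 x 100 mm, 55 mm tall (this point is on the top face). The box is heavy and does not move. z is up; x points from here towards the dark tick, a printed line 4 mm wide running from 31 to 55 mm out on the box's long axis.
- round_box: The gift box with the round label; origin at the centre of its underside, x along its 130 mm side towards the tick.
- oblong_box: A like gift box (130 x 100 x 55 mm), with an oblong label 70 x 38 mm; not to be touched by the stamp. Origin at the centre of its underside.
- rest: Grey rest on which both stamps stand, a board 90 mm (x) by 270 mm (y), 12 mm thick, fixed; origin at the centre of its underside.
- other_stamp_handle (a point): The other hand stamp, the same but for its oblong foot of 70 x 38 mm; point as for the first. It stands on the same rest, about 130 mm away, and stays there.
- cup_a: Loose white cup, 60 mm across, 58 mm tall; origin at its underside. Leave it standing.
- cup_b: Loose blue cup, 64 mm across, 62 mm tall; origin at its underside. Leave it standing.
- mug: Loose white mug, 76 mm across, 85 mm tall; origin at its underside. Leave it standing.
- jar: Loose blue jar with a lid, 70 mm across, 90 mm tall; origin at its underside. Leave it standing.
- tile2: Loose tile, 100 x 100 x 8 mm, lying on another such tile; origin at its underside. Leave it lying.
- snowflake: Loose wooden snowflake ornament, 90 mm across, 8 mm thick; origin at its underside. Leave it lying.
Things that resemble listed ones, but are neither listed nor needed, are in the scene too. Leave any turquoise look-alike of the round_box alone.

How it is judged:
By the outcome, as a careful person would: the job done as asked, in the order asked, and still so for the second after the job is handed in, while the arm keeps its last pose, push and grip.
It also fails if it takes over 35 s, if anything falls off the work surface, if the arm or the gripper's body presses on something with over 40 N, if the wrist force passes 120 N, or if a joint passes its speed limit or range.

ROBOT

A 6-joint arm with a two-finger parallel gripper is mounted at the origin on the work surface. World frame = base frame: x ahead of the robot, y to its left, z up, the work surface at z = 0. Lengths are in m, angles in degrees, forces in N, time in s.
With the tool pointing down it reaches from about 0.35 to 0.875 m from the base axis. Payload 4.2 kg.
Tool frame: the origin (TCP) lies midway between the tips of the shut fingers; the grasp point (between the pads) lies 19 mm behind it; z points along the fingers, y is the line along which they close (so a half turn about z gives the same grasp; the last joint's range is limited). The gripper opens to 87 mm and grips with 3 to 60 N. Pads are 19 mm wide; open, the fingers measure 117 mm over their backs; the gripper's body (75 mm by 190 mm) begins 51 mm behind the grasp point.
Start: joints at [-52.964, 22.042, 0.453, 0, -68.411, -14.817], TCP at [0.236, -0.579, 0.223] pointing down, gripper open.
Joint ranges: [-179.83, 179.83], [-69.29, 118.12], [-61.27, 80.66], [-181.25, 117.63], [-171.15, -9.14], [-177.46, 177.46]. Speed limits (degrees/s): [159.86, 159.86, 180, 180, 180, 180].

INTERFACE

Orientations are given as a 3x3 rotation matrix whose columns are the frame's x, y, z axes.
In Python, from station import sense, capture, camera_params, finish_job gives the robot as it stands.
- The arm moves only by the tool drive_tool, never from a script. Its argument "rows" is a list of rows, each an object of numbers: "tx", "ty", "tz": the shift along the tool's x, y, z in cm; "ax", "ay", "az": the turn, a rotation vector about the tool's x, y, z in rad; "claw": the finger opening in cm, from 0 to 8.7. In form: [{"tx": .., "ty": .., "tz": .., "ax": .., "ay": .., "az": .., "claw": ..}, ...]. A call has 1 to 10 rows; each row shifts and turns the commanded pose from where the row before left it, along the tool's axes as they then stand; what a row does not reach is not made up. A row lasts 1/12 s, in which the tool goes at most 41.7 mm and 7.16 degrees, less where a joint would pass 70% of its speed; a pose out of reach is approached as far as the arm can. A call with a gripper value outside its range is refused whole. The fingers move at their own pace and stop on an object; the grip force is fixed at half the most. Time passes only in rows, so rows that do not move let the fingers close. It gives the time, the measured TCP pose, the force, the opening and the grip force at its end, in the units of the state.
- sense(): the state, without advancing time (a new reading comes with each control period).
- capture(name): name is "side" or "top" or "wrist"; returns (picture, depth): 420x560x3 uint8, red, green, blue; 420x560 float32, m along the optical axis (not along the pixel's ray), 0 where there is no reading.
- camera_params(name): a dict with "intrinsics" (3x3 intrinsics, pixels), "k1" (the pictures are not rectified: a ray, as slopes to the right and down, at radius r is drawn at 1 + k1 r^2 times it, then the intrinsics apply), "R" (3x3) and "t" (3): a world point X has camera coordinates R X + t; the wrist camera has in their place "tool_from_camera" (4x4, takes a point from camera to tool coordinates, whose origin is the TCP and whose axes are the flange's). Camera axes: x right, y down, z forward; pixel columns grow to the right and rows downward; lengths in m; the calibration is good to about 2 mm. A picture is of the moment at which its call begins: read the wrist's pose just before it. camera_params takes no time and is no camera call.
- finish_job(): hands the job in; it is judged then, once.
The state is a dict: "time_s": time; "joints": joint angles; "joint_velocities": joint speeds; "effort": joint torques, N m; "tcp_pos": TCP position; "ee_rot": TCP orientation; "wrist_force": force on the tool from outside, world axes, zero at the start; "moment": the same for the moment, N m; "gripper_width": opening from 0.0 (shut) to 1.0 (fully open); "gripper_force": force on a finger pad.
Only numpy, scipy, OpenCV 4.12 (cv2) and the standard library are available. Lean on these libraries where they do the work, as an engineer would, in place of code of your own. Each camera call takes 0.05 s, during which the arm holds its last target. There are 200 camera calls.

## Working session

There is one attempt and no reset: what is moved stays moved. The work goes in short steps, Python scripts to look and compute and a tool call to move; the robot and the scene stay as the last step left them, time stands still between calls to the robot, and variables do not carry over. Pictures are saved under pics/ and viewed, at most 10 in all, crops included, and the job is handed in when it is done.

Besides the shell and the picture viewer there is one more tool, called after "Request:" in YAML: its name, and indented under it one key for each argument. drive_tool: Moves the arm, as the interface text tells. Its arguments: {"type":"object","properties":{"rows":{"type":"array"}},"required":["rows"]}

```bash
mkdir -p pics; ls
cat > h.py <<'E'
import numpy as np,cv2
from station import *
np.set_printoptions(precision=4,suppress=True)
def load(n): return np.load(f'{n}.npz')
def grab(n):
    s=sense(); p,d=capture(n); c=camera_params(n)
    if n=='wrist':
        T=np.eye(4);T[:3,:3]=s['ee_rot'];T[:3,3]=s['tcp_pos'];M=T@np.array(c['tool_from_camera'])
        Rc,o=M[:3,:3],M[:3,3]
    else:
        R=np.array(c['R']);Rc=R.T;o=-R.T@np.array(c['t'])
    return p,d,(np.array(c['intrinsics']),c['k1'],Rc,o)
def slopes(cam,uv):
    K,k1=cam[0],cam[1]
    return cv2.undistortPoints(np.float64(uv).reshape(-1,1,2),K,np.array([k1,0,0,0.])).reshape(-1,2)
def rays(cam,uv):
    s=slopes(cam,uv);return np.c_[s,np.ones(len(s))]@cam[2].T
def plane(cam,uv,z):
    r=rays(cam,uv);return cam[3]+r*((z-cam[3][2])/r[:,2])[:,None]
def pts(cam,d):
    v,u=np.mgrid[:d.shape[0],:d.shape[1]];r=rays(cam,np.c_[u.ravel(),v.ravel()])
    return (cam[3]+r*d.reshape(-1,1)).reshape(d.shape+(3,))
def proj(cam,X):
    K,k1,Rc,o=cam;q=(np.atleast_2d(X)-o)@Rc
    return cv2.projectPoints(q,np.zeros(3),np.zeros(3),K,np.array([k1,0,0,0.]))[0].reshape(-1,2)
def save(n,p): cv2.imwrite(f'pics/{n}.png',p[:,:,::-1])
E
python3 - <<'E'
from h import *
for n in ['top','side','wrist']:
    p,d,c=grab(n); save(n+'0',p); print(n,c[3],c[2][:,2],d.min(),d.max())
print(sense())
E
```

```text
pics
top [0.3485 0.0459 1.0839] [ 0.2513  0.0092 -0.9679] 0.0 2.175487
side [0.3232 0.9531 1.2131] [ 0.1863 -0.5993 -0.7786] 0.0 3.437866
wrist [ 0.1596 -0.6093  0.3839] [ 0.2781  0.113  -0.9539] 0.0 1.1354764
{'time_s': 0.15, 'joints': array([-52.9645,  22.0813,   0.3967,  -0.0192, -68.4125, -14.817 ]), 'joint_velocities': array([-0.0246, -0.122 ,  0.288 ,  0.1401, -0.0054,  0.0462]), 'effort': array([ -0.0006, -39.1052,  18.7587,   4.2223,   0.0124,  -0.0001]), 'tcp_pos': array([ 0.2362, -0.5782,  0.2217]), 'ee_rot': array([[-0.9258, -0.378 , -0.0008],
       [-0.378 ,  0.9258,  0.0015],
       [ 0.0001,  0.0017, -1.    ]]), 'wrist_force': array([-0.5738,  0.1425,  0.2824]), 'moment': array([-0.0159,  0.0104, -0.0187]), 'gripper_force': 0.0, 'gripper_width': 1.0058710836598712}
```

View pics/top0.png

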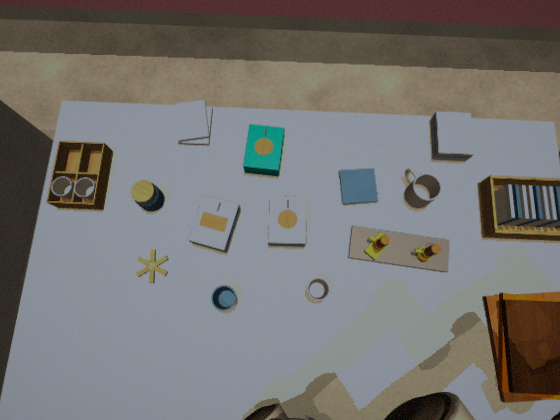

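View pics/side0.png

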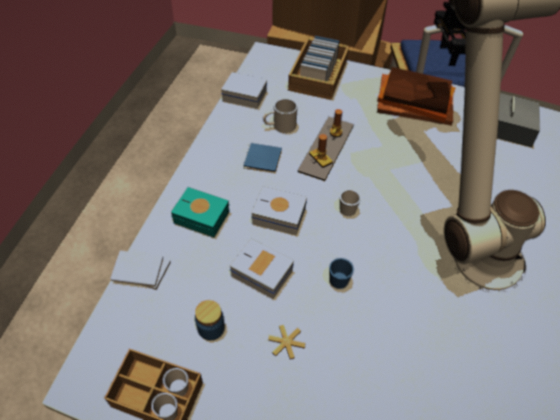

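The top picture shows two stamps on the grey rest. The one at (431,252) looks round-footed and the one at (380,242) oblong. For the box, the white one with the round label is at (288,219), the oblong-label box is at (214,221), and the turquoise look-alike is at (264,147). I choose the stamp at (431,252) and the box at (288,219), and will check both in a close crop.

Run:
```python
from h import *
p,d,c=grab('top')
a=cv2.resize(p[215:280,340:455],None,fx=6.9,fy=6.9,interpolation=cv2.INTER_CUBIC)[:300]
a=cv2.resize(p[222:275,345:455],(800,385),interpolation=cv2.INTER_CUBIC)
b=cv2.resize(p[190:250,258:318],(210,210),interpolation=cv2.INTER_CUBIC)
s,ds,cs=grab('side')
e=cv2.resize(s[105:185,290:370],(210,210),interpolation=cv2.INTER_CUBIC)
f=cv2.resize(s[180:235,245:315],(267,210),interpolation=cv2.INTER_CUBIC)
im=np.zeros((600,800,3),np.uint8);im[:385]=a;im[388:598,:210]=b;im[388:598,220:430]=e;im[388:598,440:707]=f
save('crop1',im)
P=pts(c,d)
for z,(u,v) in {'stampR':(431,252),'stampO':(380,242),'label':(288,219),'rest':(405,250),'tick':(288,203)}.items(): print(z,P[v,u])
hsv=cv2.cvtColor(p,cv2.COLOR_RGB2HSV)
for n,D,C,box,H in (('top',p,c,(265,200,312,240),.055),('side',s,cs,(255,185,308,228),.055)):
    h=cv2.cvtColor(D,cv2.COLOR_RGB2HSV);m=((h[...,0]<28)&(h[...,1]>110)&(h[...,2]>60)).astype(np.uint8)
    k=np.zeros_like(m);k[box[1]:box[3],box[0]:box[2]]=1;m*=k
    v,u=np.nonzero(m);w=plane(C,np.c_[u,v],H);print(n,len(u),w.mean(0),np.ptp(w,0),u.mean(),v.mean())
```

```text
stampR [ 0.5166 -0.3208  0.0944]
stampO [ 0.536  -0.1927  0.0948]
label [0.5943 0.042  0.0543]
rest [ 0.533  -0.281   0.0108]
tick [0.6389 0.044  0.0533]
top 247 [0.5943 0.0446 0.055 ] [0.0447 0.0481 0.    ] 287.0485829959514 218.92307692307693
side 170 [0.5934 0.0427 0.055 ] [0.0449 0.0442 0.    ] 279.17058823529413 204.03529411764706
```

View pics/crop1.png

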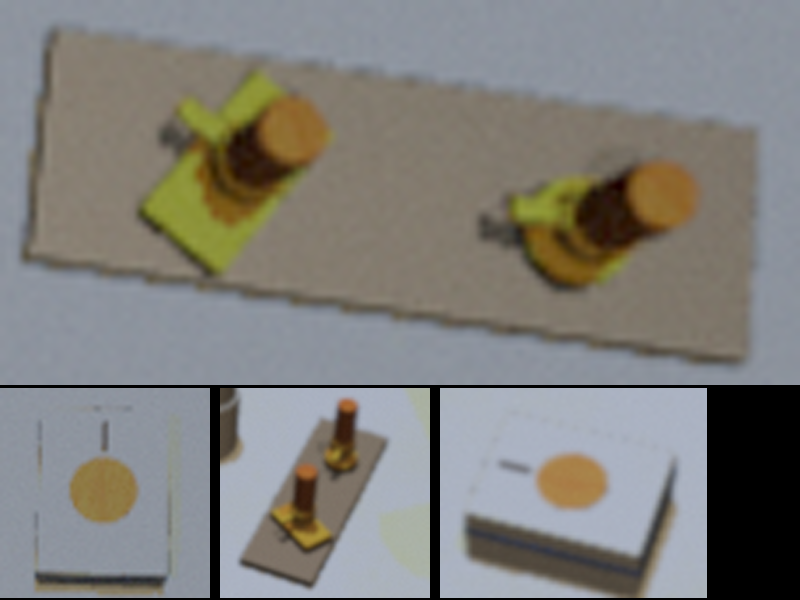

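The crop confirms it. The right stamp has a round foot, with its tab at crop (518,208), and the left one is oblong. The white box has a round label, a blue seam, and its tick pointing image-up (world +x).

```bash
cat >> h.py <<'E'
def step(target,yaw_turn=0):
    s=sense();R=s['ee_rot'];print('t',s['time_s'],'tcp',s['tcp_pos'],'tool cm',R.T@(np.array(target)-s['tcp_pos'])*100)
def meas(p,c,box,zb,H=.094):
    "stamp-top centroid"
    pass
E
python3 - <<'E'
from h import *
p,d,c=grab('top');s,ds,cs=grab('side')
print('axis top',plane(c,[(436.2,248.8)],.106),'tab',plane(c,[(416.2,250.6)],.041+.003))
print('axis side',plane(cs,[(290+347*1-220,0)],.1)[:0])
P=pts(c,d);m=(P[...,0]>.15)&(P[...,0]<.62)&(P[...,1]<-.2)&(P[...,1]>-.75)&(d>0)
Z=np.where(m,P[...,2],0);hi=Z>.1
n,l,st,ce=cv2.connectedComponentsWithStats(hi.astype(np.uint8))
for i in range(1,n):
    if st[i,4]>8:q=P[l==i];print(st[i],q.min(0),q.max(0))
# tick direction & label
for D,C,box in ((p,c,(280,192,296,212)),(s,cs,(255,190,275,210))):
    k=D[box[1]:box[3],box[0]:box[2]].astype(int);g=k.sum(2);print(g.min(),np.median(g))
    v,u=np.nonzero(g<.72*np.median(g));print(plane(C,np.c_[u+box[0],v+box[1]],.055)[:, :2].round(3).tolist())
step((.52,-.323,.2))
E
```

```text
axis top [[ 0.5233 -0.3299  0.106 ]] tab [[ 0.5271 -0.3005  0.044 ]]
axis side []
[384 235   6  10  52] [ 0.53  -0.213  0.101] [ 0.553  -0.2001  0.1091]
[431 244  10  10  80] [ 0.5132 -0.3411  0.1   ] [ 0.5361 -0.3187  0.1112]
[551 412   9   8  41] [ 0.2488 -0.2689  0.5998] [ 0.2564 -0.2558  0.617 ]
302 446.0
[[0.647, 0.044], [0.644, 0.044], [0.641, 0.047], [0.641, 0.044], [0.636, 0.044], [0.633, 0.044], [0.63, 0.046], [0.63, 0.044], [0.627, 0.046], [0.616, 0.046]]
364 540.0
[[0.64, 0.043], [0.638, 0.043], [0.614, 0.035], [0.611, 0.034], [0.631, 0.044], [0.629, 0.043], [0.613, 0.038], [0.61, 0.037], [0.614, 0.042], [0.612, 0.041], [0.609, 0.04], [0.616, 0.047], [0.613, 0.046], [0.611, 0.045], [0.608, 0.044], [0.612, 0.049], [0.61, 0.048], [0.607, 0.047], [0.611, 0.052], [0.608, 0.052], [0.606, 0.051], [0.61, 0.056], [0.607, 0.055], [0.605, 0.054], [0.606, 0.058], [0.604, 0.057], [0.602, 0.061]]
t 0.35 tcp [ 0.2363 -0.5784  0.2223] tool cm [-35.9216  12.918    2.2325]
```

Request:
drive_tool:
  rows:
    - {"tx": -3.56, "ty": 1.22, "claw": 8.7}
    - {"tx": -3.56, "ty": 1.22, "claw": 8.7}
    - {"tx": -3.56, "ty": 1.22, "claw": 8.7}
    - {"tx": -3.56, "ty": 1.22, "claw": 8.7}
    - {"tx": -3.56, "ty": 1.22, "claw": 8.7}
    - {"tx": -3.56, "ty": 1.22, "claw": 8.7}
    - {"tx": -3.56, "ty": 1.22, "claw": 8.7}
    - {"tx": -3.56, "ty": 1.22, "claw": 8.7}
    - {"tx": -3.56, "ty": 1.22, "claw": 8.7}
    - {"tx": -3.56, "ty": 1.22, "claw": 8.7}

```text
invalid input at $.rows[0]: expected keys tx, ty, tz, ax, ay, az, claw
```

Request:
drive_tool:
  rows:
    - {"claw": 8.7}
    - {"claw": 8.7}
    - {"claw": 8.7}

```text
invalid input at $.rows[0]: expected keys tx, ty, tz, ax, ay, az, claw
```

Run:
```python
from h import *
p,d,c=grab('wrist'); save('wrist1',p); np.savez('w1',p=p,d=d,K=c[0],k1=c[1],R=c[2],o=c[3])
print(proj(c,[[.5245,-.33,.106],[.527,-.3,.041]]));s=sense();print(s['tcp_pos'],s['ee_rot'],s['joints'],c[3])
```

```text
[[379.3968 464.594 ]
 [385.1017 426.7554]]
[ 0.2363 -0.5785  0.2224] [[-0.9258 -0.3781 -0.0001]
 [-0.3781  0.9258  0.0003]
 [ 0.      0.0003 -1.    ]] [-52.9659  22.0485   0.4425  -0.0046 -68.4106 -14.8164] [ 0.1596 -0.6095  0.3846]
```

View pics/wrist1.png

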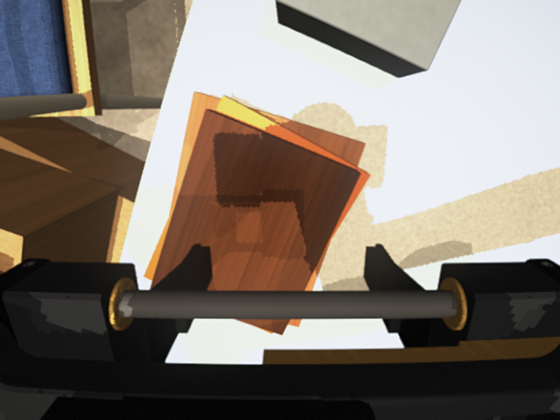

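The wrist picture shows the start pose because the move was refused: every key is needed in each row. I'll resend the move.

Request:
drive_tool:
  rows:
    - {"tx": -3.56, "ty": 1.22, "tz": 0, "ax": 0, "ay": 0, "az": 0, "claw": 8.7}
    - {"tx": -3.56, "ty": 1.22, "tz": 0, "ax": 0, "ay": 0, "az": 0, "claw": 8.7}
    - {"tx": -3.56, "ty": 1.22, "tz": 0, "ax": 0, "ay": 0, "az": 0, "claw": 8.7}
    - {"tx": -3.56, "ty": 1.22, "tz": 0, "ax": 0, "ay": 0, "az": 0, "claw": 8.7}
    - {"tx": -3.56, "ty": 1.22, "tz": 0, "ax": 0, "ay": 0, "az": 0, "claw": 8.7}
    - {"tx": -3.56, "ty": 1.22, "tz": 0, "ax": 0, "ay": 0, "az": 0, "claw": 8.7}
    - {"tx": -3.56, "ty": 1.22, "tz": 0, "ax": 0, "ay": 0, "az": 0, "claw": 8.7}
    - {"tx": -3.56, "ty": 1.22, "tz": 0, "ax": 0, "ay": 0, "az": 0, "claw": 8.7}
    - {"tx": -3.56, "ty": 1.22, "tz": 0, "ax": 0, "ay": 0, "az": 0, "claw": 8.7}
    - {"tx": -3.56, "ty": 1.22, "tz": 0, "ax": 0, "ay": 0, "az": 0, "claw": 8.7}

```text
time_s: 1.23
tcp_pos: [0.521, -0.3295, 0.2228]
ee_rot: [[-0.926, -0.378, 0.0], [-0.378, 0.926, -0.0], [-0.0, -0.0, -1.0]]
wrist_force: [1.3, -0.8, -1.0]
gripper_width: 1.002
gripper_force: 0.0
```

Request:
drive_tool:
  rows:
    - {"tx": 0, "ty": 0, "tz": 0, "ax": 0, "ay": 0, "az": 0, "claw": 8.7}
    - {"tx": 0, "ty": 0, "tz": 0, "ax": 0, "ay": 0, "az": 0, "claw": 8.7}
    - {"tx": 0, "ty": 0, "tz": 0, "ax": 0, "ay": 0, "az": 0, "claw": 8.7}

```text
time_s: 1.48
tcp_pos: [0.5196, -0.3308, 0.2224]
ee_rot: [[-0.926, -0.379, -0.001], [-0.379, 0.926, 0.0], [0.0, 0.0, -1.0]]
wrist_force: [0.5, -0.5, -0.0]
gripper_width: 1.002
gripper_force: 0.0
```

Run:
```python
from h import *
p,d,c=grab('wrist'); save('wrist2',p); np.savez('w2',p=p,d=d,K=c[0],k1=c[1],R=c[2],o=c[3])
print(proj(c,[[.5245,-.33,.106],[.527,-.3,.041]]));s=sense();print(s['time_s'],s['tcp_pos'],s['ee_rot'],s['joints'],c[3],s['wrist_force'])
```

```text
[[286.7219 207.7695]
 [310.7701 202.0797]]
1.5333 [ 0.5192 -0.3314  0.2225] [[-0.9259 -0.3777 -0.0004]
 [-0.3777  0.9259  0.    ]
 [ 0.0004  0.0002 -1.    ]] [-17.5073  21.1717  -0.8849   0.0067 -67.9677 -50.3054] [ 0.443  -0.3619  0.3847] [ 0.3611 -0.9605  0.3461]
```

View pics/wrist2.png

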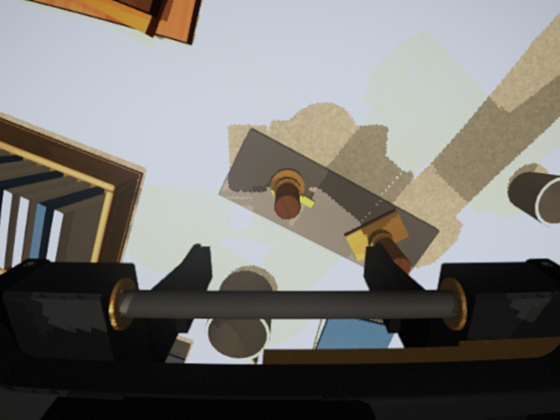

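The wrist picture shows the round stamp: its handle top is at (287,208), exactly where the top-view estimate projects, and its tab is at (308,202). I measure the axis and tab, then turn by +60° to leave range in joint 6.

```bash
cat >> h.py <<'E'
def wrist_stamp():
    p,d,c=grab('wrist');P=pts(c,d)
    near=(np.abs(P[...,0]-.5245)<.045)&(np.abs(P[...,1]+.33)<.045)&(d>0)
    t=near&(np.abs(P[...,2]-.106)<.006); 
    # keep flat top
    q=P[t];(x,r)=cv2.minEnclosingCircle(np.float32(q[:,:2]*1000));print('top',t.sum(),q.mean(0),np.array(x)/1000,r)
    h=cv2.cvtColor(p,cv2.COLOR_RGB2HSV)
    y=near&(h[...,0]>20)&(h[...,0]<36)&(h[...,1]>120)&(h[...,2]>60)&(np.abs(P[...,2]-.042)<.008)
    a=np.median(q[:,:2],0);a=np.array([.5245,-.33]) if len(q)<10 else a
    v,u=np.nonzero(y);w=plane(c,np.c_[u,v],.044)[:,:2]-a;rad=np.hypot(*w.T);o=rad>.019
    ang=np.degrees(np.arctan2(w[:,1],w[:,0]))[o];print('tab',o.sum(),'rmax',rad.max(),'ang',np.median(ang),ang.mean(),ang.std(),'uv',u[o].mean(),v[o].mean())
    return p,c
E
python3 - <<'E'
from h import *
p,c=wrist_stamp();print(p[195:210:3,296:320:3].tolist())
E
```

```text
top 539 [ 0.5229 -0.3303  0.1056] [ 0.5237 -0.3297] 12.43850326538086
tab 93 rmax 0.03299297650694502 ang 80.32785470845451 80.53759688362241 5.650701104935531 uv 307.35483870967744 201.90322580645162
[[[60, 42, 32], [91, 65, 39], [121, 89, 48], [113, 99, 84], [97, 89, 79], [93, 85, 74], [144, 132, 116], [154, 142, 125]], [[68, 48, 35], [90, 85, 44], [202, 208, 102], [198, 199, 93], [131, 114, 58], [85, 75, 68], [156, 143, 127], [152, 139, 122]], [[107, 66, 42], [72, 57, 37], [204, 212, 100], [200, 207, 100], [202, 209, 99], [184, 182, 83], [127, 110, 79], [152, 139, 122]], [[111, 68, 45], [87, 53, 37], [172, 162, 117], [199, 202, 97], [201, 208, 98], [202, 210, 99], [160, 149, 110], [152, 140, 124]], [[111, 69, 47], [99, 60, 39], [174, 161, 143], [152, 140, 124], [173, 161, 99], [190, 186, 89], [151, 138, 124], [152, 140, 123]]]
```

Request:
drive_tool:
  rows:
    - {"tx": 0, "ty": 0, "tz": 0, "ax": 0, "ay": 0, "az": -0.12, "claw": 8.7}
    - {"tx": 0, "ty": 0, "tz": 0, "ax": 0, "ay": 0, "az": -0.12, "claw": 8.7}
    - {"tx": 0, "ty": 0, "tz": 0, "ax": 0, "ay": 0, "az": -0.12, "claw": 8.7}
    - {"tx": 0, "ty": 0, "tz": 0, "ax": 0, "ay": 0, "az": -0.12, "claw": 8.7}
    - {"tx": 0, "ty": 0, "tz": 0, "ax": 0, "ay": 0, "az": -0.12, "claw": 8.7}
    - {"tx": 0, "ty": 0, "tz": 0, "ax": 0, "ay": 0, "az": -0.12, "claw": 8.7}
    - {"tx": 0, "ty": 0, "tz": 0, "ax": 0, "ay": 0, "az": -0.12, "claw": 8.7}
    - {"tx": 0, "ty": 0, "tz": 0, "ax": 0, "ay": 0, "az": -0.12, "claw": 8.7}
    - {"tx": 0, "ty": 0, "tz": 0, "ax": 0, "ay": 0, "az": -0.12, "claw": 8.7}
    - {"tx": 0, "ty": 0, "tz": 0, "ax": 0, "ay": 0, "az": 0, "claw": 8.7}

```text
time_s: 2.42
tcp_pos: [0.5187, -0.3322, 0.2228]
ee_rot: [[-0.103, -0.995, 0.0], [-0.995, 0.103, -0.0], [0.0, -0.0, -1.0]]
wrist_force: [0.1, 0.0, -0.2]
gripper_width: 0.999
gripper_force: 0.0
```

Run:
```python
from h import *
p,c=wrist_stamp();s=sense();print(s['joints'],s['ee_rot'],s['tcp_pos'],s['time_s']);save('w3',p)
```

```text
top 546 [ 0.5242 -0.3313  0.1054] [ 0.5243 -0.3303] 12.281209945678711Traceback (most recent call last):
  File "<stdin>", line 2, in <module>
  File "h.py", line 41, in wrist_stamp
    v,u=np.nonzero(y);w=plane(c,np.c_[u,v],.044)[:,:2]-a;rad=np.hypot(*w.T);o=rad>.019
                        ~~~~~^^^^^^^^^^^^^^^^^^^
  File "h.py", line 19, in plane
    r=rays(cam,uv);return cam[3]+r*((z-cam[3][2])/r[:,2])[:,None]
  File "h.py", line 17, in rays
    s=slopes(cam,uv);return np.c_[s,np.ones(len(s))]@cam[2].T
  File "h.py", line 15, in slopes
    return cv2.undistortPoints(np.float64(uv).reshape(-1,1,2),K,np.array([k1,0,0,0.])).reshape(-1,2)
           ~~~~~~~~~~~~~~~~~~~^^^^^^^^^^^^^^^^^^^^^^^^^^^^^^^^^^^^^^^^^^^^^^^^^^^^^^^^
cv2.error: OpenCV(4.12.0) /io/opencv/modules/calib3d/src/undistort.dispatch.cpp:347: error: (-215:Assertion failed) CV_IS_MAT(_src) && CV_IS_MAT(_dst) && (_src->rows == 1 || _src->cols == 1) && (_dst->rows == 1 || _dst->cols == 1) && _src->cols + _src->rows - 1 == _dst->rows + _dst->cols - 1 && (CV_MAT_TYPE(_src->type) == CV_32FC2 || CV_MAT_TYPE(_src->type) == CV_64FC2) && (CV_MAT_TYPE(_dst->type) == CV_32FC2 || CV_MAT_TYPE(_dst->type) == CV_64FC2) in function 'cvUndistortPointsInternal'
```

Request:
drive_tool:
  rows:
    - {"tx": 0, "ty": 0, "tz": 0, "ax": 0, "ay": 0, "az": -0.12, "claw": 8.7}
    - {"tx": 0, "ty": 0, "tz": 0, "ax": 0, "ay": 0, "az": -0.12, "claw": 8.7}
    - {"tx": 0, "ty": 0, "tz": 0, "ax": 0, "ay": 0, "az": -0.12, "claw": 8.7}
    - {"tx": 0, "ty": 0, "tz": 0, "ax": 0, "ay": 0, "az": -0.12, "claw": 8.7}
    - {"tx": 0, "ty": 0, "tz": 0, "ax": 0, "ay": 0, "az": -0.12, "claw": 8.7}
    - {"tx": 0, "ty": 0, "tz": 0, "ax": 0, "ay": 0, "az": -0.12, "claw": 8.7}
    - {"tx": 0, "ty": 0, "tz": 0, "ax": 0, "ay": 0, "az": -0.12, "claw": 8.7}
    - {"tx": 0, "ty": 0, "tz": 0, "ax": 0, "ay": 0, "az": -0.12, "claw": 8.7}
    - {"tx": 0, "ty": 0, "tz": 0, "ax": 0, "ay": 0, "az": -0.12, "claw": 8.7}
    - {"tx": 0, "ty": 0, "tz": 0, "ax": 0, "ay": 0, "az": -0.12, "claw": 8.7}

```text
time_s: 3.3
tcp_pos: [0.5192, -0.3316, 0.2227]
ee_rot: [[0.89, -0.455, 0.0], [-0.455, -0.89, -0.0], [0.0, 0.0, -1.0]]
wrist_force: [0.9, 0.6, 0.1]
gripper_width: 1.0
gripper_force: 0.0
```

Request:
drive_tool:
  rows:
    - {"tx": 0, "ty": 0, "tz": 0, "ax": 0, "ay": 0, "az": -0.12, "claw": 8.7}
    - {"tx": 0, "ty": 0, "tz": 0, "ax": 0, "ay": 0, "az": -0.12, "claw": 8.7}
    - {"tx": 0, "ty": 0, "tz": 0, "ax": 0, "ay": 0, "az": -0.12, "claw": 8.7}
    - {"tx": 0, "ty": 0, "tz": 0, "ax": 0, "ay": 0, "az": -0.12, "claw": 8.7}
    - {"tx": 0, "ty": 0, "tz": 0, "ax": 0, "ay": 0, "az": -0.12, "claw": 8.7}
    - {"tx": 0, "ty": 0, "tz": 0, "ax": 0, "ay": 0, "az": -0.12, "claw": 8.7}
    - {"tx": 0, "ty": 0, "tz": 0, "ax": 0, "ay": 0, "az": -0.12, "claw": 8.7}
    - {"tx": 0, "ty": 0, "tz": 0, "ax": 0, "ay": 0, "az": 0, "claw": 8.7}
    - {"tx": 0, "ty": 0, "tz": 0, "ax": 0, "ay": 0, "az": 0, "claw": 8.7}

```text
time_s: 4.05
tcp_pos: [0.5194, -0.3314, 0.2226]
ee_rot: [[0.936, 0.353, 0.0], [0.353, -0.936, -0.0], [0.0, 0.0, -1.0]]
wrist_force: [-0.5, -0.1, 0.0]
gripper_width: 0.999
gripper_force: 0.0
```

Run:
```python
from h import *
p,c=wrist_stamp();s=sense();print(s['joints'],s['ee_rot'],s['tcp_pos'],s['time_s']);save('w4',p)
step((.524,-.3303,.059))
```

```text
top 557 [ 0.5257 -0.3291  0.1055] [ 0.525  -0.3294] 12.331151962280273
tab 100 rmax 0.0319335746217681 ang 84.16306118112632 84.36686085250295 6.1647110186181004 uv 266.24 170.7
[-17.5023  21.176   -0.8616   0.0012 -67.9565 128.1892] [[ 0.9355  0.3533  0.0001]
 [ 0.3533 -0.9355 -0.0001]
 [ 0.0001  0.0001 -1.    ]] [ 0.5195 -0.3314  0.2226] 4.1
t 4.1 tcp [ 0.5195 -0.3314  0.2226] tool cm [ 0.4609  0.0584 16.3631]
```

View pics/w4.png

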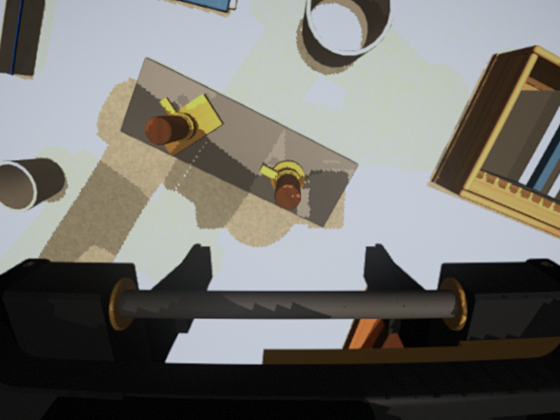

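Here the stamp's handle top is at (289,190) and its tab at (266,171), pointing clear of the handle. The axis averages (0.524,-0.330), so I descend.

Request:
drive_tool:
  rows:
    - {"tx": 0.48, "ty": 0.05, "tz": 0, "ax": 0, "ay": 0, "az": 0, "claw": 8.7}
    - {"tx": 0, "ty": 0, "tz": 2.5, "ax": 0, "ay": 0, "az": 0, "claw": 8.7}
    - {"tx": 0, "ty": 0, "tz": 2.5, "ax": 0, "ay": 0, "az": 0, "claw": 8.7}
    - {"tx": 0, "ty": 0, "tz": 2.5, "ax": 0, "ay": 0, "az": 0, "claw": 8.7}
    - {"tx": 0, "ty": 0, "tz": 2.5, "ax": 0, "ay": 0, "az": 0, "claw": 8.7}
    - {"tx": 0, "ty": 0, "tz": 2.2, "ax": 0, "ay": 0, "az": 0, "claw": 8.7}
    - {"tx": 0, "ty": 0, "tz": 2.0, "ax": 0, "ay": 0, "az": 0, "claw": 8.7}
    - {"tx": 0, "ty": 0, "tz": 1.2, "ax": 0, "ay": 0, "az": 0, "claw": 8.7}
    - {"tx": 0, "ty": 0, "tz": 0.8, "ax": 0, "ay": 0, "az": 0, "claw": 8.7}
    - {"tx": 0, "ty": 0, "tz": 0, "ax": 0, "ay": 0, "az": 0, "claw": 8.7}

```text
time_s: 4.93
tcp_pos: [0.5236, -0.3293, 0.0586]
ee_rot: [[0.934, 0.357, -0.003], [0.357, -0.934, 0.001], [-0.003, -0.002, -1.0]]
wrist_force: [-0.2, 0.8, 0.4]
gripper_width: 0.999
gripper_force: 0.0
```

Request:
drive_tool:
  rows:
    - {"tx": 0, "ty": 0, "tz": 0, "ax": 0, "ay": 0, "az": 0, "claw": 4.0}
    - {"tx": 0, "ty": 0, "tz": 0, "ax": 0, "ay": 0, "az": 0, "claw": 3.2}
    - {"tx": 0, "ty": 0, "tz": 0, "ax": 0, "ay": 0, "az": 0, "claw": 3.0}
    - {"tx": 0, "ty": 0, "tz": 0, "ax": 0, "ay": 0, "az": 0, "claw": 2.8}

```text
time_s: 5.27
tcp_pos: [0.5251, -0.33, 0.0617]
ee_rot: [[0.934, 0.358, 0.002], [0.358, -0.934, -0.001], [0.002, 0.001, -1.0]]
wrist_force: [0.1, -0.3, 0.7]
gripper_width: 0.781
gripper_force: 0.0
```

Request:
drive_tool:
  rows:
    - {"tx": 0, "ty": 0, "tz": 0, "ax": 0, "ay": 0, "az": 0, "claw": 2.8}
    - {"tx": 0, "ty": 0, "tz": 0, "ax": 0, "ay": 0, "az": 0, "claw": 2.8}
    - {"tx": 0, "ty": 0, "tz": 0, "ax": 0, "ay": 0, "az": 0, "claw": 2.8}
    - {"tx": 0, "ty": 0, "tz": 0, "ax": 0, "ay": 0, "az": 0, "claw": 2.8}
    - {"tx": 0, "ty": 0, "tz": 0, "ax": 0, "ay": 0, "az": 0, "claw": 2.8}
    - {"tx": 0, "ty": 0, "tz": 0, "ax": 0, "ay": 0, "az": 0, "claw": 2.8}

```text
time_s: 5.77
tcp_pos: [0.5244, -0.3298, 0.0606]
ee_rot: [[0.934, 0.358, -0.0], [0.358, -0.934, 0.0], [-0.0, -0.0, -1.0]]
wrist_force: [-1.0, 0.4, 0.2]
gripper_width: 0.354
gripper_force: 0.0
```

Run:
```python
from h import *
p,d,c=grab('wrist');s=sense();print(s['tcp_pos'],s['gripper_width']*87,s['gripper_force']);save('w5',p)
```

```text
[ 0.5244 -0.3298  0.0605] 29.71107635338198 0.0
```

View pics/w5.png

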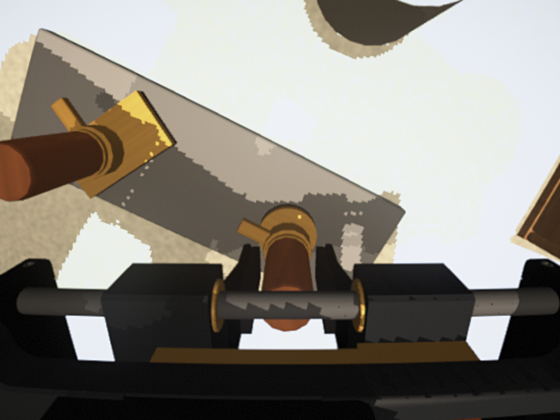

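The handle at (288,270) sits centred between the nearly closed fingers, with the tab visible at (250,229). I close the grip and lift slightly.

Request:
drive_tool:
  rows:
    - {"tx": 0, "ty": 0, "tz": 0, "ax": 0, "ay": 0, "az": 0, "claw": 1.5}
    - {"tx": 0, "ty": 0, "tz": 0, "ax": 0, "ay": 0, "az": 0, "claw": 1.5}
    - {"tx": 0, "ty": 0, "tz": 0, "ax": 0, "ay": 0, "az": 0, "claw": 1.5}
    - {"tx": 0, "ty": 0, "tz": 0, "ax": 0, "ay": 0, "az": 0, "claw": 1.5}
    - {"tx": 0, "ty": 0, "tz": 0, "ax": 0, "ay": 0, "az": 0, "claw": 1.5}

```text
time_s: 6.23
tcp_pos: [0.5244, -0.3298, 0.0605]
ee_rot: [[0.934, 0.358, -0.0], [0.358, -0.934, 0.0], [0.0, -0.0, -1.0]]
wrist_force: [-0.5, -0.4, 0.6]
gripper_width: 0.283
gripper_force: 30.0
```

```bash
cat >> h.py <<'E'
def held_tab(zt,axis,box=(225,205,278,245)):
    "tab direction: brass pixels (by hue) left of collar, cast at tab mid-top height"
    p,d,c=grab('wrist');P=pts(c,d)
    h=cv2.cvtColor(p,cv2.COLOR_RGB2HSV).astype(int)
    m=np.zeros(d.shape,bool);x0,y0,x1,y1=box;m[y0:y1,x0:x1]=True
    m&=(h[...,1]>110)&(h[...,2]>80)&(np.abs(P[...,2]-zt)<.007)
    n,l,st,ce=cv2.connectedComponentsWithStats(m.astype(np.uint8));i=1+np.argmax(st[1:,4]);v,u=np.nonzero(l==i)
    w=plane(c,np.c_[u,v],zt)[:,:2];r=w-axis;rad=np.hypot(*r.T);o=(rad>.021)&(rad<.031)
    f=cv2.fitLine(np.float32(w[o]*1000),cv2.DIST_L2,0,.01,.01).ravel();f=f[:2]*np.sign(f[:2]@(r[o].mean(0)))
    pm=r[o].mean(0)
    print('tab n',o.sum(),'rmax',rad.max(),'dir by axis',np.degrees(np.arctan2(pm[1],pm[0])),'by line',np.degrees(np.arctan2(f[1],f[0])),'z',np.median(P[v,u][o][:,2]),'uv',u[o].mean(),v[o].mean())
    return p,c
E
python3 - <<'E'
from h import *
s=sense();p,c=held_tab(.044,s['tcp_pos'][:2]);print(s['tcp_pos'],s['ee_rot'][0],s['wrist_force'],s['gripper_width']*87,s['gripper_force'],s['time_s'],s['joints'][5])
E
```

```text
tab n 240 rmax 0.0333229827981539 dir by axis 80.87469578294721 by line 106.64833824026418 z 0.04405750819537799 uv 250.4625 229.82083333333333
[ 0.5244 -0.3298  0.0605] [ 0.9337  0.358  -0.    ] [-0.4967 -0.3792  0.632 ] 24.579957201786293 29.998360346071422 6.2333 128.19230275702793
```

```bash
cat >> h.py <<'E'
def tab3(zt,axis,box=(225,205,278,245),tol=.0015):
    p,d,c=grab('wrist');P=pts(c,d)
    h=cv2.cvtColor(p,cv2.COLOR_RGB2HSV).astype(int)
    m=np.zeros(d.shape,bool);x0,y0,x1,y1=box;m[y0:y1,x0:x1]=True
    m&=(h[...,1]>90)&(np.abs(P[...,2]-zt)<tol)
    r=P[m][:,:2]-axis;rad=np.hypot(*r.T)
    for a,b in ((.02,.024),(.024,.028),(.028,.032)):
        q=r[(rad>a)&(rad<b)];th=np.degrees(np.arctan2(q[:,1],q[:,0]))
        if len(q): print(len(q),'ang mean',th.mean(),'lo/hi',np.percentile(th,[3,97]),'mid',np.percentile(th,[3,97]).mean())
    rr=cv2.minAreaRect(np.float32(r[(rad>.0195)]*1000));print('rect',rr)
E
python3 - <<'E'
from h import *
s=sense();
for z in (.044,.0445):tab3(z,s['tcp_pos'][:2])
E
```

```text
91 ang mean 80.92920132758782 lo/hi [70.7696 92.7424] mid 81.75598545979346
91 ang mean 81.37435924078969 lo/hi [71.9471 90.872 ] mid 81.40954980128689
92 ang mean 81.42036416255235 lo/hi [73.9921 89.5147] mid 81.75337805426999
rect ((3.8142197132110596, 25.691879272460938), (14.174795150756836, 9.12846565246582), 84.2279052734375)
87 ang mean 80.9245651459065 lo/hi [70.2795 92.4785] mid 81.37900110166913
89 ang mean 81.21373211927516 lo/hi [72.5162 90.4753] mid 81.49577472388104
90 ang mean 81.44690008103476 lo/hi [73.5977 89.7572] mid 81.67746481147248
rect ((3.8874926567077637, 25.869644165039062), (13.998013496398926, 9.401971817016602), 81.53949737548828)
```

Gripped with 30 N, and the tab is at yaw 81.6° (tool x at 21.0°). Next I lift 14 cm, then stop short of the label to view it closely.

Request:
drive_tool:
  rows:
    - {"tx": 0, "ty": 0, "tz": -1.0, "ax": 0, "ay": 0, "az": 0, "claw": 1.5}
    - {"tx": 0, "ty": 0, "tz": -2.0, "ax": 0, "ay": 0, "az": 0, "claw": 1.5}
    - {"tx": 0, "ty": 0, "tz": -2.5, "ax": 0, "ay": 0, "az": 0, "claw": 1.5}
    - {"tx": 0, "ty": 0, "tz": -2.5, "ax": 0, "ay": 0, "az": 0, "claw": 1.5}
    - {"tx": 0, "ty": 0, "tz": -2.5, "ax": 0, "ay": 0, "az": 0, "claw": 1.5}
    - {"tx": 0, "ty": 0, "tz": -2.0, "ax": 0, "ay": 0, "az": 0, "claw": 1.5}
    - {"tx": 0, "ty": 0, "tz": -1.5, "ax": 0, "ay": 0, "az": 0, "claw": 1.5}
    - {"tx": 0, "ty": 0, "tz": 0, "ax": 0, "ay": 0, "az": 0, "claw": 1.5}

```text
time_s: 7.05
tcp_pos: [0.5262, -0.3307, 0.2054]
ee_rot: [[0.933, 0.359, 0.008], [0.359, -0.933, -0.004], [0.006, 0.006, -1.0]]
wrist_force: [0.3, -0.6, -0.6]
gripper_width: 0.28
gripper_force: 30.0
```

Request:
drive_tool:
  rows:
    - {"tx": 0.6, "ty": -1.8, "tz": 0, "ax": 0, "ay": 0, "az": 0, "claw": 1.5}
    - {"tx": 1.2, "ty": -3.6, "tz": 0, "ax": 0, "ay": 0, "az": 0, "claw": 1.5}
    - {"tx": 1.2, "ty": -3.6, "tz": 0, "ax": 0, "ay": 0, "az": 0, "claw": 1.5}
    - {"tx": 1.2, "ty": -3.6, "tz": 0, "ax": 0, "ay": 0, "az": 0, "claw": 1.5}
    - {"tx": 1.2, "ty": -3.6, "tz": 0, "ax": 0, "ay": 0, "az": 0, "claw": 1.5}
    - {"tx": 1.2, "ty": -3.6, "tz": 0, "ax": 0, "ay": 0, "az": 0, "claw": 1.5}
    - {"tx": 1.2, "ty": -3.6, "tz": 0, "ax": 0, "ay": 0, "az": 0, "claw": 1.5}
    - {"tx": 1.2, "ty": -3.6, "tz": 0, "ax": 0, "ay": 0, "az": 0, "claw": 1.5}
    - {"tx": 1.2, "ty": -3.6, "tz": 0, "ax": 0, "ay": 0, "az": 0, "claw": 1.5}
    - {"tx": 0.6, "ty": -1.7, "tz": 0, "ax": 0, "ay": 0, "az": 0, "claw": 1.5}

```text
time_s: 7.88
tcp_pos: [0.5085, 0.0137, 0.1998]
ee_rot: [[0.933, 0.361, -0.001], [0.361, -0.933, 0.001], [-0.001, -0.001, -1.0]]
wrist_force: [0.2, -0.6, -1.4]
gripper_width: 0.276
gripper_force: 30.0
```

Request:
drive_tool:
  rows:
    - {"tx": 0, "ty": 0, "tz": 0, "ax": 0, "ay": 0, "az": 0, "claw": 1.5}
    - {"tx": 0, "ty": 0, "tz": 0, "ax": 0, "ay": 0, "az": 0, "claw": 1.5}
    - {"tx": 0, "ty": 0, "tz": 0, "ax": 0, "ay": 0, "az": 0, "claw": 1.5}

```text
time_s: 8.13
tcp_pos: [0.5091, 0.0101, 0.2]
ee_rot: [[0.934, 0.358, -0.001], [0.358, -0.934, -0.0], [-0.001, -0.0, -1.0]]
wrist_force: [0.0, -0.3, -1.1]
gripper_width: 0.282
gripper_force: 30.0
```

Run:
```python
from h import *
s=sense();print(s['tcp_pos'],s['ee_rot'][0],s['wrist_force'],s['gripper_width']*87,s['time_s'],s['joints'][5])
tab3(s['tcp_pos'][2]-.0165,s['tcp_pos'][:2])
p,d,c=grab('wrist');save('w6',p);print(proj(c,[[.594,.0437,.055]]))
# label + tick
h=cv2.cvtColor(p,cv2.COLOR_RGB2HSV).astype(int);P=pts(c,d)
near=(np.hypot(P[...,0]-.594,P[...,1]-.044)<.035)&(np.abs(P[...,2]-.055)<.008)
m=near&(h[...,1]>90);v,u=np.nonzero(m);w=plane(c,np.c_[u,v],.055)[:,:2]
cc,r=cv2.minEnclosingCircle(np.float32(w*1000));e=cv2.minAreaRect(np.float32(w*1000));print('label',m.sum(),w.mean(0),cc,r,e)
L=w.mean(0)
g=p.sum(2).astype(int);nr=(P[...,0]-L[0]>.026)&(P[...,0]-L[0]<.058)&(np.abs(P[...,1]-L[1])<.012)&(np.abs(P[...,2]-.055)<.008)
t=nr&(g<.6*np.median(g[nr]));v,u=np.nonzero(t);w=plane(c,np.c_[u,v],.055)[:,:2];f=cv2.fitLine(np.float32(w*1000),cv2.DIST_HUBER,0,.01,.01).ravel()
print('tick',t.sum(),w.mean(0),w.min(0),w.max(0),np.degrees(np.arctan(f[1]/f[0])),'from centre',np.degrees(np.arctan2(*(w.mean(0)-L)[::-1])))
```

```text
[0.5091 0.0101 0.2   ] [ 0.9337  0.358  -0.0014] [ 0.0233 -0.2738 -1.0938] 24.56068798697401 8.1333 91.5543568466009
89 ang mean 80.70450902346113 lo/hi [69.6409 91.9459] mid 80.79338376052566
95 ang mean 80.94277576220273 lo/hi [72.1949 91.0956] mid 81.64528787892459
91 ang mean 81.47830977265934 lo/hi [73.2459 89.5717] mid 81.4087760619494
rect ((3.9115538597106934, 25.732391357421875), (13.977925300598145, 9.173943519592285), 84.30956268310547)
[[285.5794  99.0942]]
label 2484 [0.5954 0.0443] (594.94677734375, 44.17975997924805) 25.611316680908203 ((595.0482788085938, 44.24165344238281), (50.4483642578125, 50.526206970214844), 38.77309036254883)
tick 80 [0.6382 0.0448] [0.6268 0.0435] [0.6493 0.0462] 0.5279901 from centre 0.7667467012980187
```

View pics/w6.png

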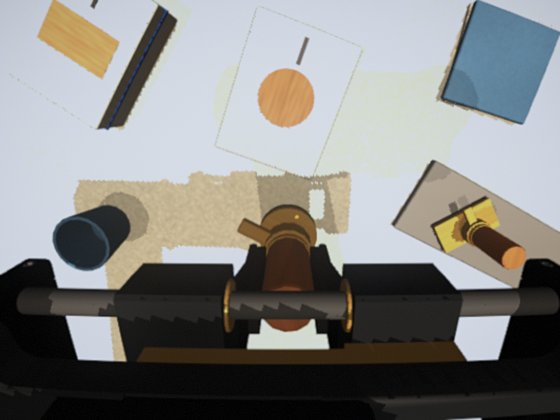

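The picture shows the label at (286,97), its tick up at (303,50), and the held stamp's tab at (252,231). The label centre is about (0.594,0.044), the tick yaw is 0.6° and the tab is at 81.4°. I move over the label and turn -80.8°.

Request:
drive_tool:
  rows:
    - {"tx": 1.6, "ty": -0.02, "tz": 0, "ax": 0, "ay": 0, "az": 0, "claw": 1.5}
    - {"tx": 3.0, "ty": -0.04, "tz": 0, "ax": 0, "ay": 0, "az": 0, "claw": 1.5}
    - {"tx": 3.0, "ty": -0.04, "tz": 0, "ax": 0, "ay": 0, "az": 0, "claw": 1.5}
    - {"tx": 1.57, "ty": -0.02, "tz": 0, "ax": 0, "ay": 0, "az": 0, "claw": 1.5}
    - {"tx": 0, "ty": 0, "tz": 0, "ax": 0, "ay": 0, "az": 0.1, "claw": 1.5}
    - {"tx": 0, "ty": 0, "tz": 0, "ax": 0, "ay": 0, "az": 0.1, "claw": 1.5}
    - {"tx": 0, "ty": 0, "tz": 0, "ax": 0, "ay": 0, "az": 0.1, "claw": 1.5}
    - {"tx": 0, "ty": 0, "tz": 0, "ax": 0, "ay": 0, "az": 0.1, "claw": 1.5}
    - {"tx": 0, "ty": 0, "tz": 0, "ax": 0, "ay": 0, "az": 0.1, "claw": 1.5}
    - {"tx": 0, "ty": 0, "tz": 0, "ax": 0, "ay": 0, "az": 0.1, "claw": 1.5}

```text
time_s: 9.07
tcp_pos: [0.5948, 0.043, 0.2001]
ee_rot: [[0.971, -0.239, -0.001], [-0.239, -0.971, -0.0], [-0.001, 0.0, -1.0]]
wrist_force: [0.6, 0.2, -1.9]
gripper_width: 0.28
gripper_force: 30.0
```

Request:
drive_tool:
  rows:
    - {"tx": 0, "ty": 0, "tz": 0, "ax": 0, "ay": 0, "az": 0.1, "claw": 1.5}
    - {"tx": 0, "ty": 0, "tz": 0, "ax": 0, "ay": 0, "az": 0.1, "claw": 1.5}
    - {"tx": 0, "ty": 0, "tz": 0, "ax": 0, "ay": 0, "az": 0.1, "claw": 1.5}
    - {"tx": 0, "ty": 0, "tz": 0, "ax": 0, "ay": 0, "az": 0.1, "claw": 1.5}
    - {"tx": 0, "ty": 0, "tz": 0, "ax": 0, "ay": 0, "az": 0.1, "claw": 1.5}
    - {"tx": 0, "ty": 0, "tz": 0, "ax": 0, "ay": 0, "az": 0.1, "claw": 1.5}
    - {"tx": 0, "ty": 0, "tz": 0, "ax": 0, "ay": 0, "az": 0.1, "claw": 1.5}
    - {"tx": 0, "ty": 0, "tz": 0, "ax": 0, "ay": 0, "az": 0.11, "claw": 1.5}
    - {"tx": 0, "ty": 0, "tz": 0, "ax": 0, "ay": 0, "az": 0, "claw": 1.5}

```text
time_s: 9.82
tcp_pos: [0.5947, 0.0431, 0.2002]
ee_rot: [[0.499, -0.866, -0.001], [-0.866, -0.499, -0.0], [-0.0, 0.001, -1.0]]
wrist_force: [-0.7, -0.2, -1.9]
gripper_width: 0.282
gripper_force: 30.0
```

Request:
drive_tool:
  rows:
    - {"tx": 0, "ty": 0, "tz": 1.5, "ax": 0, "ay": 0, "az": 0, "claw": 1.5}
    - {"tx": 0, "ty": 0, "tz": 2.0, "ax": 0, "ay": 0, "az": 0, "claw": 1.5}
    - {"tx": 0, "ty": 0, "tz": 2.0, "ax": 0, "ay": 0, "az": 0, "claw": 1.5}
    - {"tx": 0, "ty": 0, "tz": 1.0, "ax": 0, "ay": 0, "az": 0, "claw": 1.5}
    - {"tx": 0, "ty": 0, "tz": 0, "ax": 0, "ay": 0, "az": 0, "claw": 1.5}
    - {"tx": 0, "ty": 0, "tz": 0, "ax": 0, "ay": 0, "az": 0, "claw": 1.5}
    - {"tx": 0, "ty": 0, "tz": 0, "ax": 0, "ay": 0, "az": 0, "claw": 1.5}

```text
time_s: 10.4
tcp_pos: [0.5959, 0.0443, 0.1368]
ee_rot: [[0.504, -0.864, 0.002], [-0.864, -0.504, 0.0], [0.001, -0.002, -1.0]]
wrist_force: [0.3, 0.2, -0.2]
gripper_width: 0.28
gripper_force: 30.0
```

Run:
```python
from h import *
s=sense();print(s['tcp_pos'],s['ee_rot'],s['wrist_force'],s['gripper_width']*87,s['time_s'],s['joints'][5])
tab3(s['tcp_pos'][2]-.0165,s['tcp_pos'][:2])
p,d,c=grab('wrist');a=p[120:330,180:400]
t,_,_=grab('top');b=t[185:255,250:325];sd,_,_=grab('side');e=sd[160:235,240:320]
R=lambda i:cv2.resize(i,(400,300),interpolation=cv2.INTER_CUBIC)
save('c7',np.vstack([np.hstack([R(a),R(b)]),np.hstack([R(e),R(p)])]))
step((.5943,.044,.1035))
```

```text
[0.5959 0.0443 0.1368] [[ 0.5036 -0.8639  0.0024]
 [-0.8639 -0.5036  0.0002]
 [ 0.001  -0.0022 -1.    ]] [ 0.254   0.1573 -0.153 ] 24.382097203508543 10.4 10.427080881177933
94 ang mean 0.9161003098247779 lo/hi [-10.0673  12.4082] mid 1.1704417960424163
89 ang mean 0.8787628685798881 lo/hi [-7.9736 10.0129] mid 1.0196605082432662
95 ang mean 0.997877979146836 lo/hi [-6.8107  9.2106] mid 1.1999224098011139
rect ((26.114513397216797, 0.7701358795166016), (13.68258285522461, 9.277538299560547), 2.337008476257324)
t 10.6 tcp [0.5954 0.0446 0.1367] tool cm [-0.0023  0.1343  3.3179]
```

View pics/c7.png

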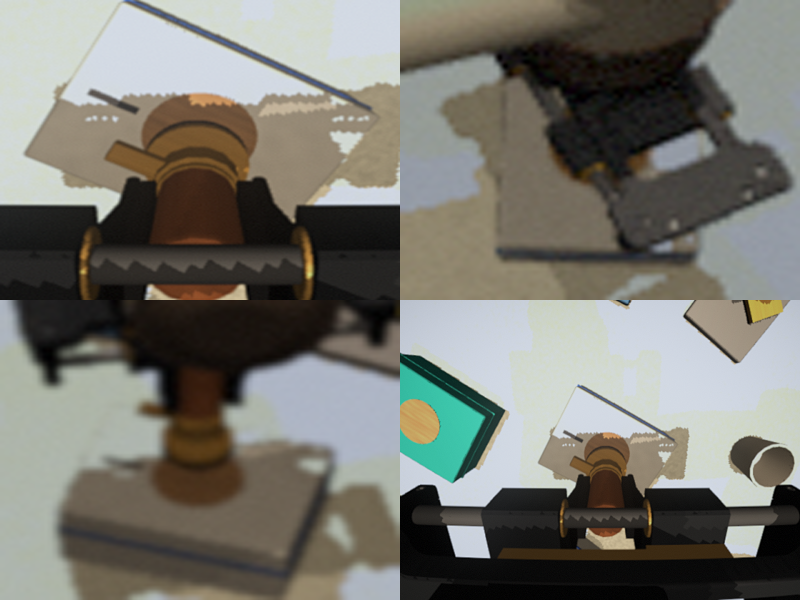

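The crop shows the tab (panel 1, about (135,152)) parallel to the tick (113,100) and the stamp upright over the label. The tab is at 1.0° against the tick's 0.6°. I descend to just above the card.

Request:
drive_tool:
  rows:
    - {"tx": 0, "ty": 0, "tz": 0.8, "ax": 0, "ay": 0, "az": 0, "claw": 1.5}
    - {"tx": 0, "ty": 0, "tz": 0.8, "ax": 0, "ay": 0, "az": 0, "claw": 1.5}
    - {"tx": 0, "ty": 0, "tz": 0.6, "ax": 0, "ay": 0, "az": 0, "claw": 1.5}
    - {"tx": 0, "ty": 0, "tz": 0.4, "ax": 0, "ay": 0, "az": 0, "claw": 1.5}
    - {"tx": 0, "ty": 0, "tz": 0, "ax": 0, "ay": 0, "az": 0, "claw": 1.5}
    - {"tx": 0, "ty": 0, "tz": 0, "ax": 0, "ay": 0, "az": 0, "claw": 1.5}
    - {"tx": 0, "ty": 0, "tz": 0, "ax": 0, "ay": 0, "az": 0, "claw": 1.5}
    - {"tx": 0, "ty": 0, "tz": 0, "ax": 0, "ay": 0, "az": 0, "claw": 1.5}
    - {"tx": 0, "ty": 0, "tz": 0, "ax": 0, "ay": 0, "az": 0, "claw": 1.5}
    - {"tx": 0, "ty": 0, "tz": 0, "ax": 0, "ay": 0, "az": 0, "claw": 1.5}

```text
time_s: 11.43
tcp_pos: [0.595, 0.0445, 0.1099]
ee_rot: [[0.503, -0.864, 0.001], [-0.864, -0.503, 0.0], [0.0, -0.001, -1.0]]
wrist_force: [-0.1, 0.2, -1.0]
gripper_width: 0.281
gripper_force: 30.0
```

Run:
```python
from h import *
s=sense();print(s['tcp_pos'],s['ee_rot'],s['wrist_force'],s['time_s'])
tab3(s['tcp_pos'][2]-.0165,s['tcp_pos'][:2])
step((.5943,.044,.1035))
p,d,c=grab('wrist');P=pts(c,d)
# visible label rim around the foot, and the foot's collar
h=cv2.cvtColor(p,cv2.COLOR_RGB2HSV).astype(int)
near=(np.hypot(P[...,0]-.5943,P[...,1]-.044)<.035)&(np.abs(P[...,2]-.055)<.0025)&(h[...,1]>90)
f=P[near][:,:2]-sense()['tcp_pos'][:2];r=np.hypot(*f.T);a=np.degrees(np.arctan2(f[:,1],f[:,0]))
print('label px',len(r));
for b in range(-180,180,20):
    k=(a>=b)&(a<b+20)
    if k.sum()>3: print(b,k.sum(),'outer r',np.percentile(r[k],97))
box=(np.abs(P[...,0]-.594)<.06)&(np.abs(P[...,1]-.044)<.045)&(np.abs(P[...,2]-.055)<.004)&(h[...,1]<70)
print('box z',np.median(P[box][:,2]))
```

```text
[0.595  0.0445 0.1099] [[ 0.503  -0.8643  0.0006]
 [-0.8643 -0.503   0.0002]
 [ 0.0001 -0.0006 -1.    ]] [-0.0853  0.2404 -0.9845] 11.4333
93 ang mean 0.6552057938162197 lo/hi [-10.0928  12.1091] mid 1.0081526546933182
88 ang mean 0.7472502609105208 lo/hi [-7.7914 10.786 ] mid 1.497285114757195
93 ang mean 1.0831157455017124 lo/hi [-6.4404  9.1207] mid 1.3401686249724851
rect ((26.124622344970703, 0.6888351440429688), (13.59830093383789, 9.28646469116211), 2.0897841453552246)
t 11.4833 tcp [0.595  0.0445 0.1098] tool cm [0.0102 0.0818 0.6311]
label px 958
-180 49 outer r 0.025899027858874407
-160 79 outer r 0.025860715550278836
-140 93 outer r 0.025639946761240446
-120 102 outer r 0.02587543286593799
-100 107 outer r 0.02561223909799792
-80 113 outer r 0.02536874122947649
-60 103 outer r 0.025424323518718085
-40 108 outer r 0.02555278733794047
-20 96 outer r 0.02568433097306808
0 83 outer r 0.025651453298548472
20 8 outer r 0.023889165973561565
40 6 outer r 0.02928278966564214
60 4 outer r 0.02578622247005865
160 7 outer r 0.026079887923083765
box z 0.054915173924683175
```

The label rim is evenly 25.6 mm around the axis, so the stamp is centred. I press gently.

Request:
drive_tool:
  rows:
    - {"tx": 0, "ty": 0, "tz": 0.1, "ax": 0, "ay": 0, "az": 0, "claw": 1.5}
    - {"tx": 0, "ty": 0, "tz": 0.1, "ax": 0, "ay": 0, "az": 0, "claw": 1.5}
    - {"tx": 0, "ty": 0, "tz": 0.1, "ax": 0, "ay": 0, "az": 0, "claw": 1.5}
    - {"tx": 0, "ty": 0, "tz": 0.1, "ax": 0, "ay": 0, "az": 0, "claw": 1.5}
    - {"tx": 0, "ty": 0, "tz": 0.1, "ax": 0, "ay": 0, "az": 0, "claw": 1.5}
    - {"tx": 0, "ty": 0, "tz": 0.1, "ax": 0, "ay": 0, "az": 0, "claw": 1.5}
    - {"tx": 0, "ty": 0, "tz": 0, "ax": 0, "ay": 0, "az": 0, "claw": 1.5}
    - {"tx": 0, "ty": 0, "tz": 0, "ax": 0, "ay": 0, "az": 0, "claw": 1.5}
    - {"tx": 0, "ty": 0, "tz": 0, "ax": 0, "ay": 0, "az": 0, "claw": 1.5}
    - {"tx": 0, "ty": 0, "tz": 0, "ax": 0, "ay": 0, "az": 0, "claw": 1.5}

```text
time_s: 12.37
tcp_pos: [0.5948, 0.0445, 0.1035]
ee_rot: [[0.503, -0.864, -0.0], [-0.864, -0.503, 0.0], [-0.0, 0.0, -1.0]]
wrist_force: [0.1, 0.4, -2.4]
gripper_width: 0.278
gripper_force: 30.0
```

Request:
drive_tool:
  rows:
    - {"tx": 0, "ty": 0, "tz": 0.1, "ax": 0, "ay": 0, "az": 0, "claw": 1.5}
    - {"tx": 0, "ty": 0, "tz": 0.1, "ax": 0, "ay": 0, "az": 0, "claw": 1.5}
    - {"tx": 0, "ty": 0, "tz": 0, "ax": 0, "ay": 0, "az": 0, "claw": 1.5}
    - {"tx": 0, "ty": 0, "tz": 0, "ax": 0, "ay": 0, "az": 0, "claw": 1.5}
    - {"tx": 0, "ty": 0, "tz": 0, "ax": 0, "ay": 0, "az": 0, "claw": 1.5}
    - {"tx": 0, "ty": 0, "tz": 0, "ax": 0, "ay": 0, "az": 0, "claw": 1.5}

```text
time_s: 12.87
tcp_pos: [0.5949, 0.0445, 0.1018]
ee_rot: [[0.503, -0.864, 0.0], [-0.864, -0.503, -0.0], [0.0, -0.0, -1.0]]
wrist_force: [-1.0, -0.3, 2.8]
gripper_width: 0.281
gripper_force: 30.0
```

Request:
drive_tool:
  rows:
    - {"tx": 0, "ty": 0, "tz": 0.1, "ax": 0, "ay": 0, "az": 0, "claw": 1.5}
    - {"tx": 0, "ty": 0, "tz": 0.1, "ax": 0, "ay": 0, "az": 0, "claw": 1.5}
    - {"tx": 0, "ty": 0, "tz": 0, "ax": 0, "ay": 0, "az": 0, "claw": 1.5}
    - {"tx": 0, "ty": 0, "tz": 0, "ax": 0, "ay": 0, "az": 0, "claw": 1.5}
    - {"tx": 0, "ty": 0, "tz": 0, "ax": 0, "ay": 0, "az": 0, "claw": 1.5}
    - {"tx": 0, "ty": 0, "tz": 0, "ax": 0, "ay": 0, "az": 0, "claw": 1.5}
    - {"tx": 0, "ty": 0, "tz": 0, "ax": 0, "ay": 0, "az": 0, "claw": 1.5}
    - {"tx": 0, "ty": 0, "tz": 0, "ax": 0, "ay": 0, "az": 0, "claw": 1.5}

```text
time_s: 13.53
tcp_pos: [0.5949, 0.0444, 0.0996]
ee_rot: [[0.503, -0.864, 0.0], [-0.864, -0.503, -0.0], [0.0, -0.0, -1.0]]
wrist_force: [-1.6, 0.2, 4.3]
gripper_width: 0.282
gripper_force: 30.0
```

Run:
```python
from h import *
F=[];Z=[]
for i in range(8):
    capture('side') if i else None
    s=sense();F.append(s['wrist_force']);Z.append(s['tcp_pos'])
print(np.mean(F,0),np.std(F,0),np.mean(Z,0),s['time_s'],s['ee_rot'][0])
a=s['tcp_pos'];tab3(a[2]-.0165,a[:2])
p,d,c=grab('wrist');P=pts(c,d);h=cv2.cvtColor(p,cv2.COLOR_RGB2HSV).astype(int)
r=np.hypot(P[...,0]-a[0],P[...,1]-a[1])
for lo,hi in ((.0162,.0192),(.021,.024)):
    k=(r>lo)&(r<hi)&(P[...,2]>.05)&(P[...,2]<.075)&(h[...,1]>60);print(lo,k.sum(),np.percentile(P[k][:,2],[10,50,90]))
```

```text
[-1.204   0.0396  4.1241] [0.3841 0.7265 0.2724] [0.5949 0.0445 0.0996] 13.8833 [ 0.503  -0.8643  0.0001]
90 ang mean 0.9766496135323692 lo/hi [-9.5434 11.8667] mid 1.1616605055756688
94 ang mean 0.7537654068684512 lo/hi [-8.3007  9.9844] mid 0.8418507477843047
93 ang mean 1.0687707940131301 lo/hi [-6.566   8.9683] mid 1.2011129533234843
rect ((26.022619247436523, 0.5490617752075195), (13.879277229309082, 9.075968742370605), 3.7656447887420654)
0.0162 347 [0.0641 0.0648 0.0656]
0.021 443 [0.0543 0.0553 0.056 ]
```

```bash
python3 -c "
from station import *
print(finish_job())"
```

```text
the job is handed in; nothing more can be done
None
```

The round stamp is standing upright and centred on the round label, still gripped, with its tab within about 1° of the tick and the foot pressed in about 4 of its 8 mm (about 5 N); the job was handed in at about 14 s.

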